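# Tip up the bookend and close the row of ink cartridges

### The arm

A 6-joint arm with a two-finger parallel gripper is mounted at the origin on the work surface. World frame = base frame: x ahead of the robot, y to its left, z up, the work surface at z = 0. Lengths are in mm, angles in rad, forces in N, time in s.
With the tool pointing down it reaches from about 400 to 925 mm from the base axis. Payload 12.5 kg.
Tool frame: the origin (TCP) lies midway between the tips of the shut fingers; the grasp point (between the pads) lies 19 mm behind it; y points along the fingers, x is the direction in which the jaws open and shut, and the axes are right-handed (so a half turn about y gives the same grasp; the last joint's range is limited). The gripper opens to 95 mm and grips with 3 to 60 N. Pads are 20 mm wide; open, the fingers measure 119 mm over their backs; the gripper's body (75 mm by 180 mm) begins 59 mm behind the grasp point.
Start: joints at [-1.416, 0.491, 1.559, -0, 1.092, -0.106], TCP at [161.181, -603.877, 214.661] pointing down, gripper open.
Joint ranges: [-3.1, 3.1], [-0.84, 2.19], [0.05, 2.79], [-1.13, 4.28], [0.06, 2.93], [-2.69, 2.69]. Speed limits (rad/s): [2.22, 2.22, 2.79, 3.14, 3.14, 3.14].

### API

Orientations are given as [roll, pitch, yaw] about the fixed x, y, z axes, in that order (R = Rz(yaw) Ry(pitch) Rx(roll)).
In Python, from cell import env, vision, job gives the robot as it stands.
- The arm moves only by the shell command python3 -m crank 'ROWS' [OPENING]. ROWS is JSON, a list of rows, each a list of 6 numbers: the shift along the tool's x, y, z in mm, then the turn, a rotation vector about the tool's x, y, z in degrees. In form: [[x, y, z, rx, ry, rz], ...]. A call has 1 to 5 rows; each row is the pose to reach, as a shift and turn from the pose measured when the call began, along the tool's axes at that moment; what a row does not reach only later rows make up. A row lasts 1/10 s, in which the tool goes at most 50 mm and 8.59 degrees, less where a joint would pass 70% of its speed; a pose out of reach is approached as far as the arm can. A call with a gripper value outside its range is refused whole. OPENING is the opening, from 0 (shut) to 1 (fully open), set as the call begins (- or left out, the last holds). The fingers move at their own pace and stop on an object; the grip force is fixed at half the most. Time passes only in rows, so rows that repeat a pose let the fingers close. It gives the time, the measured TCP pose, the force and the opening at its end, in the units of the state.
- env.state(): the state, without advancing time (a new reading comes with each control period).
- vision.read_camera(name): name is "scene" or "top" or "wrist"; returns (picture, depth): 384x512x3 uint8, blue, green, red; 384x512 float32, mm along the optical axis (not along the pixel's ray), 0 where there is no reading.
- vision.calibration(name): a dict with "vertical_fov" (degrees; the focal length in pixels is half the picture's height over the tangent of half this angle, whatever the lens; pixels are square), "cx", "cy" (the principal point, pixels), "pose" (4x4, takes a point from camera to world coordinates). Camera axes: x right, y down, z forward; pixel columns grow to the right and rows downward; lengths in mm; the calibration is good to about 2 mm. The wrist camera is an equidistant fisheye: a pixel r from the principal point sees the ray r / f radians off the axis. A picture is of the moment at which its call begins: read the wrist's pose just before it. calibration takes no time and is no camera call; for the wrist camera it gives the pose at the moment of the call.
- job.job_done(): hands the job in, once; it reports no verdict.
The state is a dict: "t": time; "joints": joint angles; "qvel": joint speeds; "tau": joint torques, N m; "eef_pos": TCP position; "tcp_rot": TCP orientation; "ft_force": force on the tool from outside, world axes, zero at the start; "moment": the same for the moment, N m; "opening": opening from 0.0 (shut) to 1.0 (fully open).
Only numpy, scipy, OpenCV 4.12 (cv2) and the standard library are available. Lean on these libraries where they do the work, as an engineer would, in place of code of your own. Each camera call takes 0.05 s, during which the arm holds its last target.

### The job

The blue L-shaped bookend is lying on its tall leg: tip it up about its corner until it stands on its rubber-soled foot, keeping the corner down on the table rather than lifting the bookend off it, and easing it down rather than letting it fall over. Then slide it, centred and square, up to the row of standing ink cartridges and push them together against the wooden chest, so that no gaps are left and all of them stand upright. Let go, and do not disturb the mug, the cardboard carton and the pencil tin.

Things in the scene. Friction and masses are not known exactly. Their poses are not given: they have to be found in the camera images.
- bookend: blue metal L, 50 mm wide (x), 16 mm thick, about 0.38 kg, loose. Origin: middle of the outer corner edge. Lying: y runs along the tall leg (110 mm overall) towards the row, z up along the foot (80 mm overall, black sole outside); the metal is on the +y, +z side of the origin. Standing: y points up, z level away from the row, and the tall leg's outer face (z = 0) faces the row
- bookend_end (a point): point in the bookend's tall leg, centred in width and thickness, 15 mm short of the free end (95 mm from the corner along bookend y, 8 mm along its z); same axes as the bookend. Slid by its top alone the bookend tends to lean and lag; pushed low, at the end of its foot, it slides flat (about 6 N with the row)
- cartridge_a_mid (a point): standing black ink cartridge, 110 mm long (its x), 28 mm thick (its y), 70 mm high, about 0.12 kg, loose, white label and a blue square on top; the point is its centre, 35 mm above the table; its z points up. Pushed flat-on by the bookend it slides upright; poked near its top it tips. The three are in the row in any order
- cartridge_b_mid (a point): standing black ink cartridge, 110 mm long (its x), 28 mm thick (its y), 70 mm high, about 0.12 kg, loose, white label and a red square on top; the point is its centre, 35 mm above the table; its z points up. Pushed flat-on by the bookend it slides upright; poked near its top it tips. The three are in the row in any order
- cartridge_c_mid (a point): standing black ink cartridge, 110 mm long (its x), 28 mm thick (its y), 70 mm high, about 0.12 kg, loose, white label and a yellow square on top; the point is its centre, 35 mm above the table; its z points up. Pushed flat-on by the bookend it slides upright; poked near its top it tips. The three are in the row in any order
- chest: brown wooden desk chest, fixed, 150 (x) by 100 (y) by 110 mm high; origin: centre of underside. Its flat face at y = -50 mm is the row's end stop; the row runs along its -y, centred on its x = 0: three cartridges with gaps, then the bookend. Closed up, they fill y = -50 to -134 mm, and the standing bookend's corner edge lies at y = -134, x = 0, square to the chest
- mug: green mug, 80 mm across, 95 mm high, origin at the centre of its underside; a bystander
- carton: closed brown cardboard carton, 120 x 160 x 45 mm high, origin at the centre of its underside; a bystander
- pencil_tin: open black tin of coloured pencils, 90 x 190 x 18 mm high, origin at the centre of its underside; a bystander
Mind the look-alikes: they are no part of the job. What is shaped like the part that bears cartridge_a_mid but pink is not meant.

How it is judged (in metres and radians):
On the way:
1. the bookend stands on its foot, tall leg upright within 0.08 rad and its corner on the table (below 6 mm) (angle between bookend's own y axis and vertical below 0.08 rad and height (world z) of bookend below 0.006 m), for 0.2 s.
At the end, for the whole second after the job is handed in: Bookend at rest on its foot (vertical within 0.08 rad), its face 78-91 mm from the chest's stop face (cartridges fill 84), within 20 mm of the row's centre line, square within 0.1 rad; the cartridges upright (0.08 rad) between bookend and chest, within 25 mm of the centre line (all of step 1 and y of bookend in the frame of chest between -0.141 and -0.128 m and x of bookend in the frame of chest between -0.02 and 0.02 m and angle between the x axis of bookend and the x axis of chest, either way round below 0.1 rad and linear speed of bookend below 0.01 m/s and angle between each of cartridge_a_mid, cartridge_b_mid, cartridge_c_mid's own z axis and vertical below 0.08 rad and y of cartridge_a_mid in the frame of chest between -0.13 and -0.055 m and x of cartridge_a_mid in the frame of chest between -0.025 and 0.025 m and y of cartridge_b_mid in the frame of chest between -0.13 and -0.055 m and x of cartridge_b_mid in the frame of chest between -0.025 and 0.025 m and y of cartridge_c_mid in the frame of chest between -0.13 and -0.055 m and x of cartridge_c_mid in the frame of chest between -0.025 and 0.025 m); the robot touches nothing.
It fails at once if the bookend is lifted: its corner edge rises more than 25 mm off the table (height (world z) of bookend above 0.025 m).
It fails at once if the bookend is let fall over: it turns faster than 4 rad/s (angular speed of bookend above 4 rad/s).
It fails at once if a cartridge is knocked over (tilts more than 0.5 rad) (angle between any of cartridge_a_mid, cartridge_b_mid, cartridge_c_mid's own z axis and vertical above 0.5 rad).
It fails at once if the mug, carton or pencil tin is moved more than 20 mm or tipped more than 0.3 rad (distance of any of mug, carton, pencil_tin from where it was at the start of the episode above 0.02 m or angle between any of mug, carton, pencil_tin's own z axis and vertical above 0.3 rad).
It also fails if it takes over 69 s, if anything falls off the work surface, if the arm or the gripper's body presses on something with over 40 N, if the wrist force passes 120 N, or if a joint passes its speed limit or range.

## Working session

There is one attempt and no reset: what is moved stays moved. The work goes in short steps, Python scripts to look and compute and a shell command to move; the robot and the scene stay as the last step left them, time stands still between calls to the robot, and variables do not carry over. Pictures are saved under pics/ and viewed, and the job is handed in when it is done.

```bash
ls; mkdir -p pics; python3 - <<'E'
from cell import env,vision,job
import cv2,numpy as np
print(env.state())
for n in ["scene","top"]:
    p,d=vision.read_camera(n); cv2.imwrite(f"pics/{n}0.png",p); np.save(f"{n}0.npy",d)
    c=vision.calibration(n);print(n,c)
E
```

```text
pics
{'t': 0.0, 'joints': array([-1.41559436e+00,  4.91553600e-01,  1.55942894e+00, -6.17122786e-06,
        1.09169522e+00, -1.05603449e-01]), 'qvel': array([ 1.34737161e-03, -4.41781479e-04, -1.73849406e-03, -1.35721453e-03,
        2.03344131e-05,  6.55417981e-04]), 'tau': array([-1.30851407e-03, -6.12651873e+01, -2.58185077e+01,  6.91707619e-02,
        4.82239947e-02, -1.48829340e-04]), 'eef_pos': array([ 161.1439935 , -603.62790409,  214.07251187]), 'tcp_rot': array([-1.57068739e+00,  1.07964451e-03, -1.30998800e+00]), 'ft_force': array([ 1.24328641,  0.57399556, -0.06054265]), 'moment': array([ 0.03629466, -0.00158709, -0.00876626]), 'opening': 0.996114713286774}
scene {'vertical_fov': 55.727531323865065, 'cx': 258.0944527821403, 'cy': 190.93726133322954, 'pose': array([[ 3.37671801e-01,  6.34195265e-01, -6.95538727e-01,
         1.08414186e+03],
       [ 9.41106820e-01, -2.40974975e-01,  2.37168745e-01,
        -4.68647203e+01],
       [-1.71961319e-02, -7.34661437e-01, -6.78215943e-01,
         5.42729072e+02],
       [ 0.00000000e+00,  0.00000000e+00,  0.00000000e+00,
         1.00000000e+00]])}
top {'vertical_fov': 45.446719529129304, 'cx': 251.86546986132086, 'cy': 186.89969637772782, 'pose': array([[ 2.17880911e-03, -9.98933598e-01,  4.61185408e-02,
         5.01451365e+02],
       [-9.99324811e-01, -3.86650714e-03, -3.65372767e-02,
         1.62736180e+02],
       [ 3.66766310e-02, -4.60077944e-02, -9.98267553e-01,
         1.10857122e+03],
       [ 0.00000000e+00,  0.00000000e+00,  0.00000000e+00,
         1.00000000e+00]])}
```

View pics/scene0.png

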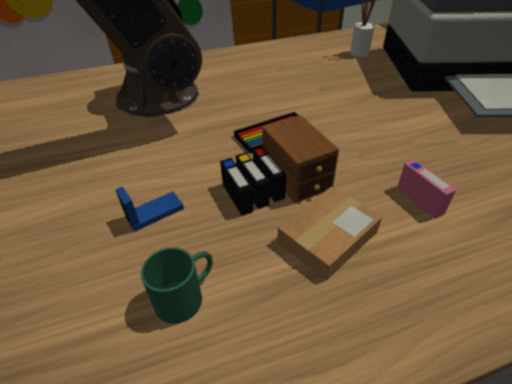

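View pics/top0.png

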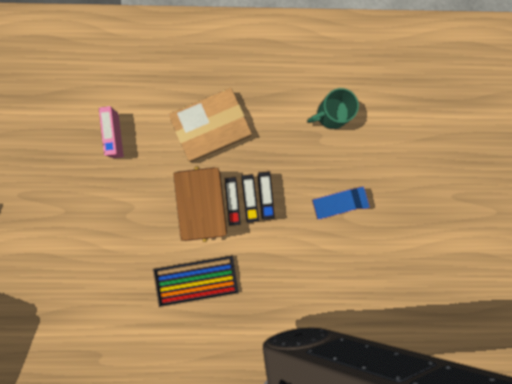

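The scene view shows the bookend at about (150,208), with its foot up on the left. The row is at (253,180), next to the chest at (300,155). In the top view the bookend is at (340,203) with its foot end at (362,198), the cartridges run x 232–268, and the chest covers (175–226, 168–240). Next I measure these with colour masks.

```bash
cat > h.py <<'E'
from cell import env,vision,job
import cv2,numpy as np
def ray(c,uv,dist=None):
    f=192/np.tan(np.radians(c["vertical_fov"]/2)); uv=np.atleast_2d(uv).astype(float)
    d=np.c_[(uv[:,0]-c["cx"])/f,(uv[:,1]-c["cy"])/f,np.ones(len(uv))]
    return c["pose"][:3,3],d@c["pose"][:3,:3].T
def onz(c,uv,z):
    o,d=ray(c,uv); return o+d*((z-o[2])/d[:,2])[:,None]
def cloud(c,dep):
    v,u=np.mgrid[:384,:512]; o,d=ray(c,np.c_[u.ravel(),v.ravel()])
    return (o+d*dep.reshape(-1,1)).reshape(384,512,3)
def fit(P):
    (c,s,a)=cv2.minAreaRect(P.astype(np.float32)); return np.round(c,1),np.round(s,1),round(a,1)
E
cat > m.py <<'E'
from h import *
import sys
tag=sys.argv[1]
c=vision.calibration("top");p,d=vision.read_camera("top");cv2.imwrite(f"pics/top{tag}.png",p)
W=cloud(c,d);W[d==0]=np.nan
hsv=cv2.cvtColor(p,cv2.COLOR_BGR2HSV);H,S,V=[hsv[...,i] for i in range(3)]
v,u=np.mgrid[:384,:512]
def rep(n,m):
    if m.sum()<4: print(n,m.sum());return
    Q=W[m];Q=Q[np.isfinite(Q[:,2])];print(n,len(Q),fit(Q[:,:2]),"z",np.round(np.percentile(Q[:,2],[5,50,95]),1),"mean",Q[:,:2].mean(0).round(1))
blue=(H>100)&(H<125)&(S>120)&(u>280)&(v<300)&(v>150)
z=W[...,2]
rep("be all",blue&(z>5)); rep("be leg",blue&(z>5)&(z<25)); rep("be foot",blue&(z>60))
row=(v>150)&(v<260)&(u>165)&(u<300)
rep("chest top",row&(z>103))
rep("chest top core",row&(z>107)&(z<113))
cm=row&(z>60)&(z<80)
rep("carts top",cm)
n,l,st,ce=cv2.connectedComponentsWithStats((cm&(V>140)&(S<60)).astype(np.uint8))
for i in range(1,n):
    if st[i,4]>20: rep(f"label{i}",l==i)
for nm,lo,hi in [("red",0,8),("red2",172,180),("yel",20,35),("blue",100,125)]:
    rep(nm,cm&(H>=lo)&(H<=hi)&(S>130)&(V>90))
rep("mug",(z>85)&(u>280)&(v<150)); rep("carton",(z>38)&(z<52)&(v<170)&(u>150)&(u<270)); rep("tin",(z>8)&(z<25)&(v>245)&(u>140)&(u<250))
E
python3 m.py 1
```

```text
be all 990 (array([513.9, -81. ]), array([ 46.7, 108.2]), 15.2) z [13.3 17.7 81.3] mean [515.2 -87.1]
be leg 741 (array([511.4, -74.2]), array([45.5, 93.9]), 15.7) z [13.1 16.7 20.5] mean [511.8 -75.2]
be foot 181 (array([ 525.9, -125.4]), array([46.7, 16.3]), 15.2) z [62.7 80.2 83.5] mean [ 525.5 -123.8]
chest top 3186 (array([511.8, 241.2]), array([152.4, 100.2]), 6.9) z [107.2 110.4 113.3] mean [511.6 241. ]
chest top core 2821 (array([511.2, 241.1]), array([151.2, 100. ]), 6.9) z [107.7 110.3 112.5] mean [511.4 241. ]
carts top 1813 (array([523.3, 134.6]), array([140. , 114.5]), 6.8) z [67.2 70.6 73.6] mean [525.1 131.7]
label1 223 (array([542.8,  93.3]), array([60.3, 19.4]), 6.0) z [67.6 70.8 73.8] mean [543.1  93.2]
label2 222 (array([535.9, 130.6]), array([60.1, 19.1]), 6.8) z [67.9 71.  73.9] mean [536.4 130.8]
label3 170 (array([528.9, 168.6]), array([59.7, 15.2]), 6.5) z [68.1 71.2 73.6] mean [530.  168.7]
red 74 (array([482.3, 165. ]), array([20.3, 18.1]), 0.1) z [67.7 71.2 73.4] mean [481.5 164.5]
red2 1
yel 103 (array([488. , 124.2]), array([22.6, 22.9]), 0.3) z [67.2 70.7 73.8] mean [488.5 124.9]
blue 90 (array([496. ,  89.1]), array([20.4, 20.9]), 0.0) z [68.3 71.  73.4] mean [495.7  89.1]
mug 262 (array([735.1, -73.2]), array([78.5, 79.6]), 66.6) z [86.3 93.9 97.9] mean [735.4 -72.4]
carton 3512 (array([698.8, 223.7]), array([120.3, 160.7]), 23.8) z [42.  45.4 48.7] mean [698.1 223.7]
tin 1868 (array([249.8, 243.4]), array([296.6, 190.9]), 8.3) z [ 8.7 12.5 19.5] mean [330.2 257. ]
```

The chest sits at (511,241) with yaw about 6.9°. The bookend corner is at about (528,-133.5) with yaw about 15.3°, so it is about 28 mm off the row's line. I'll write a goal helper, move above the leg end, and rehearse the tilt in the air.

```bash
cat > goal.py <<'E'
# usage: goal.py yaw cx cy  lx y z phi  : TCP goal in frame at (cx,cy) yawed; tool = Rz(yaw)Rx(-90+phi)
from h import *
import sys
from scipy.spatial.transform import Rotation as Ro
yaw,cx,cy,lx,y,z,phi=map(float,sys.argv[1:8])
R=Ro.from_euler("z",yaw,degrees=True)
g=R.apply([lx,y,z])+[cx,cy,0]; G=R*Ro.from_euler("x",phi-90,degrees=True)
s=env.state(); P=s["eef_pos"]; T=Ro.from_euler("xyz",s["tcp_rot"])
print("t",s["t"],"goal",g.round(1),"shift",T.inv().apply(g-P).round(1),"rot",(T.inv()*G).as_rotvec(degrees=True).round(1),"q",s["joints"].round(2),"F",s["ft_force"].round(1))
E
python3 goal.py 15.3 528.3 -133.5 0 92 160 0
```

```text
t 0.15 goal [504.  -44.8 160. ] shift [-451.6   54.6  475.4] rot [ -0.  -90.4  -0. ] q [-1.42  0.49  1.56 -0.    1.09 -0.11] F [-0.6 -0.5  0.4]
```

```bash
python3 -m crank '[[-452,55,475,0,-90,0],[-452,55,475,0,-90,0],[-452,55,475,0,-90,0],[-452,55,475,0,-90,0],[-452,55,475,0,-90,0]]' 1; python3 goal.py 15.3 528.3 -133.5 0 92 160 0
```

```text
t: 0.65
eef_pos: [291.8, -389.6, 193.5]
tcp_rot: [-1.57, 0.0, -0.554]
ft_force: [1.5, 0.1, -0.4]
opening: 0.999
t 0.65 goal [504.  -44.8 160. ] shift [ -1.   33.7 404.9] rot [ -0.  -47.1   0. ] q [-1.06  0.32  1.91  0.    0.9  -0.51] F [ 1.5  0.1 -0.4]
```

```bash
python3 -m crank '[[-1,34,405,0,-47,0],[-1,34,405,0,-47,0],[-1,34,405,0,-47,0],[-1,34,405,0,-47,0],[-1,34,405,0,-47,0]]' 1; python3 goal.py 15.3 528.3 -133.5 0 92 160 0
```

```text
t: 1.15
eef_pos: [422.3, -177.2, 172.8]
tcp_rot: [-1.571, -0.0, 0.196]
ft_force: [0.7, -1.5, 0.6]
opening: 1.002
t 1.15 goal [504.  -44.8 160. ] shift [106.   12.9 114. ] rot [-0.  -4.1  0. ] q [-0.54  0.31  2.    0.    0.83 -0.74] F [ 0.7 -1.5  0.6]
```

```bash
python3 goal.py 15.3 528.3 -133.5 0 92 160 -25
```

```text
t 1.15 goal [504.  -44.8 160. ] shift [106.   12.9 114. ] rot [-25.   -4.   -0.9] q [-0.54  0.31  2.    0.    0.83 -0.74] F [ 0.7 -1.5  0.6]
```

```bash
python3 goal.py 15.3 528.3 -133.5 0 0 220 65
```

```text
t 1.15 goal [ 528.3 -133.5  220. ] shift [112.5 -47.1  22.3] rot [65.  -3.6  2.3] q [-0.54  0.31  2.    0.    0.83 -0.74] F [ 0.7 -1.5  0.6]
```

```bash
python3 -m crank '[[112,-47,22,65,-4,2],[112,-47,22,65,-4,2],[112,-47,22,65,-4,2],[112,-47,22,65,-4,2],[112,-47,22,65,-4,2]]' 1; python3 goal.py 15.3 528.3 -133.5 0 0 220 65
```

```text
t: 1.65
eef_pos: [528.6, -133.8, 220.4]
tcp_rot: [-0.817, 0.003, 0.246]
ft_force: [-0.2, 0.0, 0.7]
opening: 0.998
t 1.65 goal [ 528.3 -133.5  220. ] shift [-0.2  0.5 -0. ] rot [21.8 -0.9  0.9] q [-0.6   0.6   1.55  0.47  1.6  -0.98] F [-0.2  0.   0.7]
```

```bash
python3 goal.py 15.3 528.3 -133.5 0 -8 95 80; python3 -m crank '[[0,0,0,22,-1,1],[0,0,0,22,-1,1],[0,0,0,22,-1,1],[0,0,0,37,-1,1],[0,0,0,37,-1,1]]' 1; python3 goal.py 15.3 528.3 -133.5 0 0 150 80
```

```text
t 1.65 goal [ 530.4 -141.2   95. ] shift [  0.3  86.2 -91.4] rot [36.8 -0.7  1. ] q [-0.6   0.6   1.55  0.47  1.6  -0.98] F [-0.2  0.   0.7]
t: 2.15
eef_pos: [528.6, -134.3, 219.8]
tcp_rot: [-0.165, -0.004, 0.268]
ft_force: [0.6, 0.7, -0.1]
opening: 0.996
t 2.15 goal [ 528.3 -133.5  150. ] shift [ -0.3  12.3 -68.7] rot [-0.5  0.2 -0. ] q [-0.67  0.86  1.47  0.72  2.05 -1.07] F [ 0.6  0.7 -0.1]
```

The sideways orientation is reachable. Now the pre-grasp with 20° of tilt.

```bash
python3 goal.py 15.3 528.3 -133.5 0 92 130 -20
```

```text
t 2.15 goal [504.  -44.8 130. ] shift [ -0.3 106.3 -73.3] rot [-100.5    0.2    0.2] q [-0.67  0.86  1.47  0.72  2.05 -1.07] F [ 0.6  0.7 -0.1]
```

```bash
python3 -m crank '[[0,106,-73,-100,0,0],[0,106,-73,-100,0,0],[0,106,-73,-100,0,0],[0,106,-73,-100,0,0],[0,106,-73,-100,0,0]]' 1; python3 goal.py 15.3 528.3 -133.5 0 92 130 -20
```

```text
t: 2.65
eef_pos: [504.4, -44.9, 130.0]
tcp_rot: [-0.927, -0.004, 0.269]
ft_force: [-0.1, 0.2, 0.0]
opening: 0.998
t 2.65 goal [504.  -44.8 130. ] shift [-0.3  0.2  0.2] rot [-56.9   0.1   0.2] q [-0.47  0.6   1.8   0.49  1.25 -1.02] F [-0.1  0.2  0. ]
```

```bash
python3 -m crank '[[0,0,0,-57,0,0],[0,0,0,-57,0,0],[0,0,0,-57,0,0],[0,0,0,-57,0,0],[0,0,0,-57,0,0]]' 1;python3 -m crank '[[0,0,0,-14,0,0],[0,0,0,-14,0,0],[0,0,0,-14,0,0]]' 1; python3 goal.py 15.3 528.3 -133.5 0 92 60 -20; python3 - <<'E'
from h import *
p,d=vision.read_camera("wrist");cv2.imwrite("pics/w1.png",p)
p,d=vision.read_camera("scene");cv2.imwrite("pics/s1.png",p)
E
```

```text
t: 3.15
eef_pos: [505.0, -44.8, 131.0]
tcp_rot: [-1.677, -0.008, 0.269]
ft_force: [-0.2, -1.0, 0.1]
opening: 0.999
t: 3.45
eef_pos: [504.5, -43.4, 130.7]
tcp_rot: [-1.923, -0.007, 0.272]
ft_force: [0.1, 0.7, 0.2]
opening: 0.997
t 3.45 goal [504.  -44.8  60. ] shift [-1.3 66.7 23.3] rot [0.2 0.1 0.5] q [-0.04  0.43  2.02 -0.57  0.65  0.14] F [0.1 0.7 0.2]
```

View pics/w1.png

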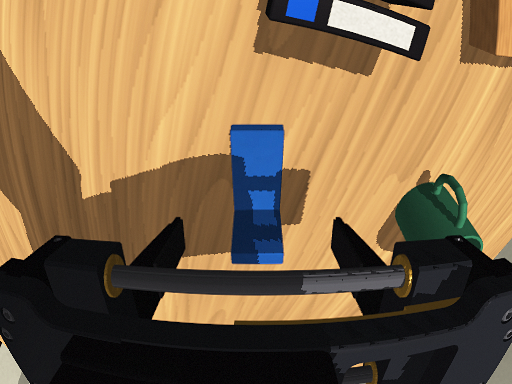

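View pics/s1.png

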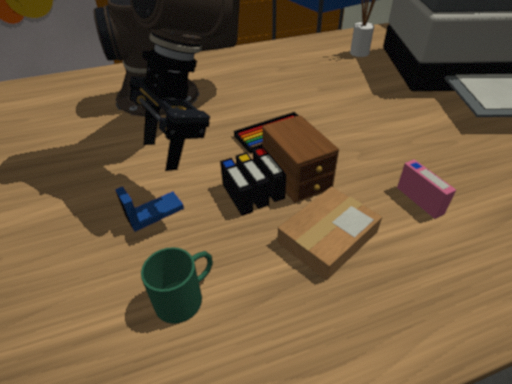

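The wrist view shows the bookend at columns 231–283, between fingertips at columns 180 and 340, centred and parallel. Descending.

```bash
python3 -m crank '[[-1,48,17,0,0,0],[-1,67,23,0,0,0],[-1,67,23,0,0,0]]' 1; python3 goal.py 15.3 528.3 -133.5 0 92 7 -20
```

```text
t: 3.85
eef_pos: [503.6, -46.3, 57.6]
tcp_rot: [-1.916, -0.001, 0.269]
ft_force: [0.0, 0.2, 0.5]
opening: 1.005
t 3.85 goal [504.  -44.8   7. ] shift [ 0.7 47.1 18.4] rot [-0.2  0.1  0.1] q [-0.05  0.56  2.07 -0.72  0.51  0.32] F [0.  0.2 0.5]
```

```bash
python3 -m crank '[[0,20,8,0,0,0],[1,38,15,0,0,0],[1,47,18,0,0,0],[1,47,18,0,0,0]]' 1; python3 goal.py 15.3 528.3 -133.5 0 92 7 -20
```

```text
t: 4.25
eef_pos: [504.6, -45.8, 7.3]
tcp_rot: [-1.915, -0.001, 0.268]
ft_force: [-0.2, -0.3, 0.3]
opening: 0.998
t 4.25 goal [504.  -44.8   7. ] shift [-0.3 -0.1  1.2] rot [-0.3  0.   0. ] q [-0.05  0.66  2.09 -0.89  0.43  0.51] F [-0.2 -0.3  0.3]
```

```bash
python3 -m crank '[[0,0,0,0,0,0],[0,0,0,0,0,0],[0,0,0,0,0,0],[0,0,0,0,0,0],[0,0,0,0,0,0]]' 0; python3 -m crank '[[0,0,0,0,0,0],[0,0,0,0,0,0],[0,0,0,0,0,0]]' 0; python3 - <<'E'
from h import *
p,d=vision.read_camera("wrist");cv2.imwrite("pics/w2.png",p)
print(env.state()["ft_force"],env.state()["eef_pos"])
E
```

```text
t: 4.75
eef_pos: [504.8, -45.9, 7.6]
tcp_rot: [-1.915, -0.001, 0.268]
ft_force: [0.2, 1.2, -0.0]
opening: 0.638
t: 5.05
eef_pos: [504.8, -45.8, 7.7]
tcp_rot: [-1.915, -0.001, 0.268]
ft_force: [-0.5, 0.8, 3.1]
opening: 0.523
[ 0.16886879 -0.29337476  2.90335389] [504.82341648 -45.82571089   7.73089969]
```

View pics/w2.png

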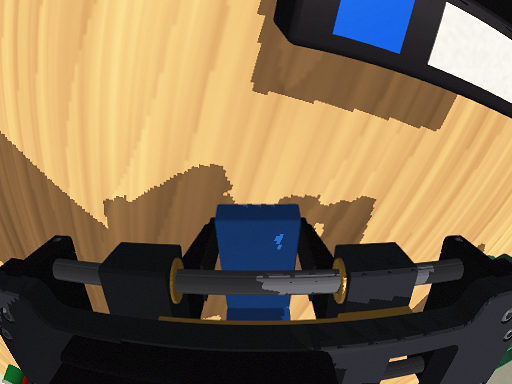

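Gripped at opening 0.523 (about 50 mm). Now I compute the arc about the corner.

```bash
cat > arc.py <<'E'
# arc.py yg zg th1 th2.. : TCP in bookend yz (lying) yg,zg, tool phi0=-20 ; targets at absolute theta
from h import *
import sys
from scipy.spatial.transform import Rotation as Ro
yaw,cx,cy=15.3,528.3,-133.5
yg,zg,phi0=91,7.7,-19.7
s=env.state();P=s["eef_pos"];T=Ro.from_euler("xyz",s["tcp_rot"])
F=Ro.from_euler("z",yaw,degrees=True)
l=F.inv().apply(P-[cx,cy,0]); rv=(F.inv()*T).as_rotvec(degrees=True)
phi=rv[0]+90; th=phi-phi0; 
# implied corner if grip rigid
v=Ro.from_euler("x",th,degrees=True).apply([0,yg,zg]); print("t",s["t"],"theta",round(th,1),"rv",rv.round(1),"implied corner",(l-v).round(1),"F",s["ft_force"].round(1),"q",s["joints"].round(2))
for a in map(float,sys.argv[1:]):
    g=F.apply(Ro.from_euler("x",a,degrees=True).apply([0,yg,zg]))+[cx,cy,0]; G=F*Ro.from_euler("x",phi0+a-90,degrees=True)
    print(a,T.inv().apply(g-P).round(1),(T.inv()*G).as_rotvec(degrees=True).round(1))
E
python3 arc.py 4 8 12 16 20
```

```text
t 5.1 theta -0.0 rv [-1.097e+02 -1.000e-01 -0.000e+00] implied corner [ 0.5 -0.2  0.1] F [ 0.2 -0.3  2.9] q [-0.05  0.66  2.09 -0.89  0.43  0.51]
4.0 [-0.5 -5.8 -2.6] [4.  0.  0.1]
8.0 [ -0.5 -11.2  -5.9] [8.  0.  0.1]
12.0 [ -0.5 -16.5  -9.5] [12.   0.   0.1]
16.0 [ -0.5 -21.5 -13.5] [16.   0.   0.1]
20.0 [ -0.5 -26.2 -17.8] [20.   0.   0.1]
```

```bash
python3 -m crank '[[0,-5.8,-2.6,4,0,0],[0,-11.2,-5.9,8,0,0],[0,-16.5,-9.5,12,0,0],[0,-21.5,-13.5,16,0,0],[0,-26.2,-17.8,20,0,0]]' 0; python3 - <<'E'
from h import *
p,d=vision.read_camera("scene");cv2.imwrite("pics/s2.png",p[120:330,60:340].repeat(2,0).repeat(2,1))
E
python3 arc.py 24 28 32 36 40
```

```text
t: 5.6
eef_pos: [507.0, -53.2, 38.7]
tcp_rot: [-1.563, -0.002, 0.268]
ft_force: [-0.9, -0.6, -3.4]
opening: 0.526
t 5.65 theta 20.3 rv [-89.4  -0.2  -0.1] implied corner [ 1.3 -0.9  0.6] F [ 2.2 -1.7 -2.6] q [-0.24  0.59  2.    0.02  0.56 -0.53]
24.0 [-1.2 -4.6 -1.7] [3.7 0.  0.2]
28.0 [ -1.2 -10.1  -4.9] [7.7 0.1 0.2]
32.0 [ -1.2 -15.4  -8.5] [11.7  0.1  0.2]
36.0 [ -1.2 -20.4 -12.4] [15.7  0.1  0.2]
40.0 [ -1.2 -25.1 -16.7] [19.7  0.1  0.2]
```

View pics/s2.png

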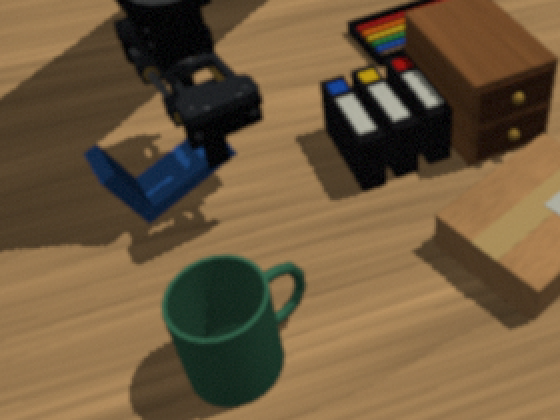

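The bookend is tipping about its corner at about (150,215) in the crop. I continue.

```bash
python3 -m crank '[[0,-4.6,-1.7,3.7,0,0],[0,-10.1,-4.9,7.7,0,0],[0,-15.4,-8.5,11.7,0,0],[0,-20.4,-12.4,15.7,0,0],[0,-25.1,-16.7,19.7,0,0]]' 0; 
python3 arc.py 44 48 52 56 60
```

```text
t: 6.15
eef_pos: [512.0, -70.7, 64.3]
tcp_rot: [-1.214, -0.002, 0.267]
ft_force: [0.1, 0.6, -1.5]
opening: 0.524
t 6.15 theta 40.1 rv [-69.6  -0.1  -0. ] implied corner [ 0.8  0.3 -0.2] F [ 0.1  0.6 -1.5] q [-0.41  0.62  1.87  0.35  0.91 -0.93]
44.0 [-0.8 -5.9 -2.9] [3.9 0.1 0.1]
48.0 [ -0.8 -11.4  -6.2] [7.9 0.1 0.1]
52.0 [ -0.8 -16.6  -9.8] [11.9  0.1  0.1]
56.0 [ -0.8 -21.6 -13.7] [15.9  0.1  0.1]
60.0 [ -0.8 -26.3 -18. ] [19.9  0.1  0.1]
```

```bash
python3 -m crank '[[0,-5.9,-2.9,3.9,0,0],[0,-11.4,-6.2,7.9,0,0],[0,-16.6,-9.8,11.9,0,0],[0,-21.6,-13.7,15.9,0,0],[0,-26.3,-18,19.9,0,0]]' 0; 
python3 arc.py 64 68 72 76 80; python3 - <<'E'
from h import *
p,d=vision.read_camera("scene");cv2.imwrite("pics/s3.png",p[120:330,60:340].repeat(2,0).repeat(2,1))
E
```

```text
t: 6.65
eef_pos: [518.5, -95.9, 82.4]
tcp_rot: [-0.866, 0.001, 0.267]
ft_force: [1.3, 1.5, -1.5]
opening: 0.522
t 6.65 theta 60.1 rv [-49.6   0.1   0. ] implied corner [ 0.5  0.2 -0.4] F [ 1.3  1.5 -1.5] q [-0.55  0.73  1.72  0.48  1.28 -1.09]
64.0 [-0.5 -6.  -2.7] [ 3.9 -0.  -0.1]
68.0 [ -0.5 -11.4  -5.9] [ 7.9 -0.  -0.1]
72.0 [ -0.5 -16.7  -9.5] [11.9 -0.  -0.1]
76.0 [ -0.5 -21.7 -13.5] [15.9 -0.  -0. ]
80.0 [ -0.5 -26.4 -17.8] [19.9 -0.  -0. ]
```

View pics/s3.png

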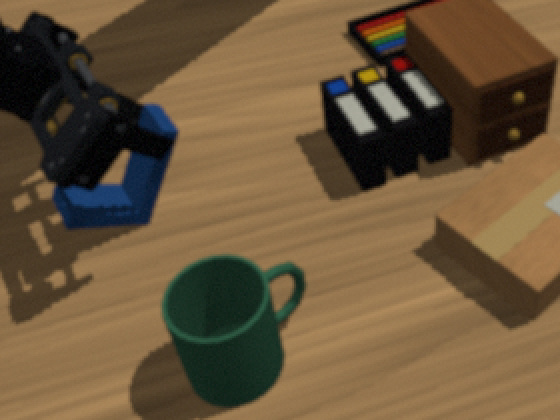

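It is at about 60° and following rigidly. Continuing.

```bash
python3 -m crank '[[0,-6,-2.7,3.9,0,0],[0,-11.4,-5.9,7.9,0,0],[0,-16.7,-9.5,11.9,0,0],[0,-21.7,-13.5,15.9,0,0],[0,-26.4,-17.8,19.9,0,0]]' 0; 
python3 arc.py 82 84 86 88 90; python3 - <<'E'
from h import *
p,d=vision.read_camera("scene");cv2.imwrite("pics/s4.png",p[120:330,60:340].repeat(2,0).repeat(2,1))
E
```

```text
t: 7.2
eef_pos: [526.4, -126.1, 90.5]
tcp_rot: [-0.511, 0.005, 0.267]
ft_force: [1.4, 2.7, 0.3]
opening: 0.522
t 7.2 theta 80.4 rv [-29.3   0.3   0. ] implied corner [ 0.1  0.1 -0.5] F [1.4 2.7 0.3] q [-0.64  0.89  1.56  0.57  1.63 -1.16]
82.0 [-0.1 -2.6 -0.7] [ 1.6 -0.3 -0.1]
84.0 [-0.1 -5.4 -2.1] [ 3.6 -0.3 -0.1]
86.0 [-0.1 -8.2 -3.7] [ 5.6 -0.3 -0.1]
88.0 [ -0.1 -11.   -5.3] [ 7.6 -0.3 -0.1]
90.0 [ -0.1 -13.6  -7.1] [ 9.6 -0.3 -0.1]
```

View pics/s4.png

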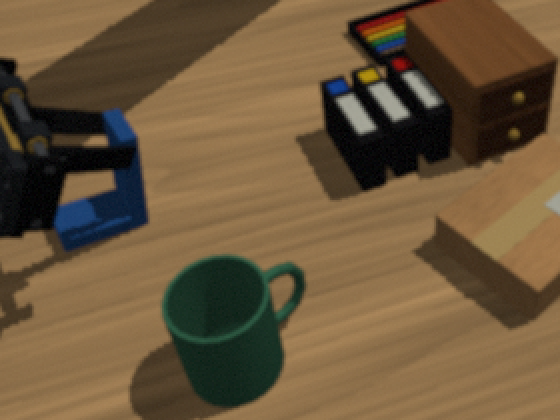

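```bash
python3 -m crank '[[0,-2.6,-0.7,1.6,0,0],[0,-5.4,-2.1,3.6,0,0],[0,-8.2,-3.7,5.6,0,0],[0,-11,-5.3,7.6,0,0],[0,-13.6,-7.1,9.6,0,0]]' 0;python3 -m crank '[[0,0,0,0,0,0],[0,0,0,0,0,0],[0,0,0,0,0,0]]' 0; 
python3 arc.py 90 91 92 ; python3 - <<'E'
from h import *
p,d=vision.read_camera("scene");cv2.imwrite("pics/s5.png",p[120:330,60:340].repeat(2,0).repeat(2,1))
E
```

```text
t: 7.75
eef_pos: [530.0, -141.0, 90.7]
tcp_rot: [-0.335, 0.009, 0.267]
ft_force: [-1.0, 7.4, 10.5]
opening: 0.522
t: 8.05
eef_pos: [529.8, -140.8, 90.4]
tcp_rot: [-0.337, 0.013, 0.268]
ft_force: [1.9, -3.2, 4.4]
opening: 0.523
t 8.05 theta 90.4 rv [-19.3   0.7   0.2] implied corner [-0.5  0.9 -0.5] F [ 1.9 -3.2  4.4] q [-0.67  0.97  1.49  0.61  1.8  -1.17]
90.0 [ 0.5 -0.4  0.5] [-0.4 -0.7 -0.3]
91.0 [ 0.5 -1.9 -0.2] [ 0.6 -0.7 -0.3]
92.0 [ 0.5 -3.3 -0.9] [ 1.6 -0.7 -0.3]
```

View pics/s5.png

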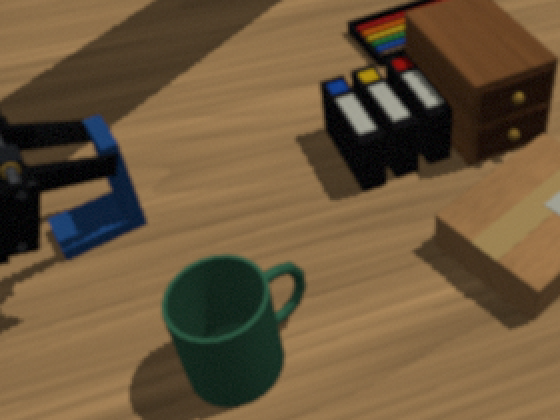

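The bookend is standing, with a small upward contact force. Releasing.

```bash
python3 -m crank '[[0,0,0,0,0,0],[0,0,0,0,0,0],[0,0,0,0,0,0],[0,0,0,0,0,0],[0,0,0,0,0,0]]' 0.75; python3 - <<'E'
from h import *
p,d=vision.read_camera("scene");cv2.imwrite("pics/s6.png",p[120:330,60:340].repeat(2,0).repeat(2,1))
p,d=vision.read_camera("wrist");cv2.imwrite("pics/w6.png",p)
E
```

```text
t: 8.6
eef_pos: [529.7, -140.8, 90.3]
tcp_rot: [-0.337, 0.013, 0.268]
ft_force: [0.2, -0.1, -0.1]
opening: 0.749
```

View pics/s6.png

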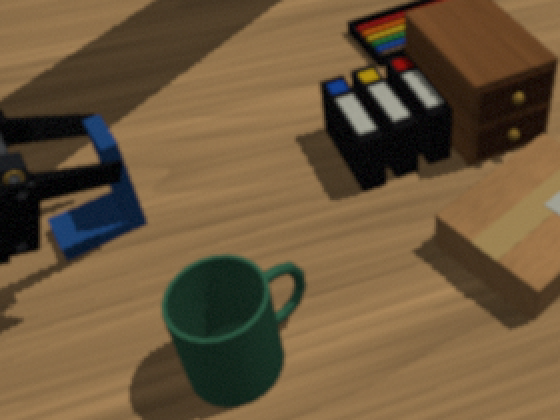

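View pics/w6.png

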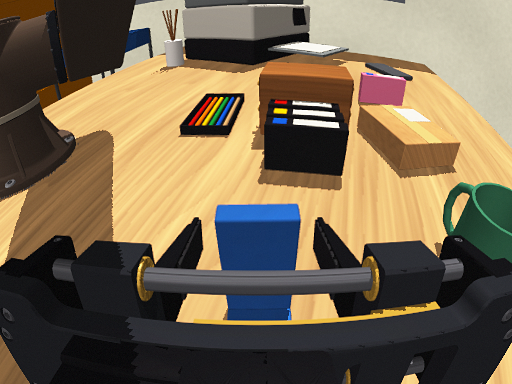

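It stands on its own: 0 N and clear on both sides. I retract, then turn vertical over the foot.

```bash
python3 -m crank '[[0,-45,0,0,0,0],[0,-90,0,0,0,0],[0,-110,0,0,0,0],[0,-110,0,0,0,0]]' 1; python3 goal.py 15.3 528.3 -133.5 0 -140 180 -5
```

```text
t: 9.1
eef_pos: [558.0, -243.2, 127.1]
tcp_rot: [-0.339, 0.011, 0.266]
ft_force: [0.4, 0.9, -0.3]
opening: 0.988
t 9.1 goal [ 565.2 -268.5  180. ] shift [ -0.2 -42.5  41.1] rot [-75.5  -0.5  -0.5] q [-0.75  1.01  1.23  0.58  2.   -1.09] F [ 0.4  0.9 -0.3]
```

```bash
python3 -m crank '[[0,-42,41,0,0,0],[0,-42,41,-60,0,0],[0,-42,41,-60,0,0],[0,-42,41,-60,0,0],[0,-42,41,-60,0,0]]' 1; python3 -m crank '[[0,0,0,-28,0,0],[0,0,0,-28,0,0],[0,0,0,-28,0,0],[0,0,0,-28,0,0]]' 1;python3 goal.py 15.3 528.3 -133.5 0 -110 120 10; python3 m.py 2
```

```text
t: 9.6
eef_pos: [565.1, -267.8, 179.7]
tcp_rot: [-0.946, 0.011, 0.266]
ft_force: [0.8, 1.0, -0.1]
opening: 1.001
t: 10.0
eef_pos: [564.7, -265.3, 180.7]
tcp_rot: [-1.44, 0.01, 0.269]
ft_force: [-0.2, -0.7, 0.2]
opening: 0.997
t 10.0 goal [ 557.3 -239.6  120. ] shift [ 0.4 63.6 18.6] rot [ 2.5  0.  -0.6] q [-0.58  0.56  1.54  0.09  1.15 -0.89] F [-0.2 -0.7  0.2]
be all 612 (array([ 538.6, -171.7]), array([48.8, 80.6]), 16.4) z [ 14.1  46.7 112.2] mean [ 534.9 -161.1]
be leg 264 (array([ 537. , -172.7]), array([45.1, 79.7]), 16.3) z [13.1 16.8 20.2] mean [ 542.7 -192. ]
be foot 281 (array([ 529.9, -141.8]), array([48.9, 17.8]), 15.0) z [ 64.1 107.9 113.2] mean [ 529.2 -138.5]
chest top 3181 (array([511.8, 241.3]), array([153.2, 100.2]), 6.8) z [107.2 110.3 113.2] mean [511.7 241. ]
chest top core 2847 (array([511.9, 241.1]), array([149.6,  99.9]), 6.7) z [107.8 110.2 112.5] mean [511.3 241.2]
carts top 1819 (array([534.2, 160.7]), array([139.7, 162.4]), 5.7) z [67.2 70.6 73.8] mean [525.1 131.8]
label1 229 (array([542.9,  93.1]), array([60.5, 19.6]), 6.0) z [67.7 70.9 74.3] mean [543.   93.2]
label2 229 (array([536.4, 130.6]), array([61.1, 19.5]), 7.2) z [67.6 70.8 74. ] mean [536.5 130.8]
label3 178 (array([528.7, 169. ]), array([59.8, 15.8]), 5.4) z [67.2 71.  73.7] mean [530.  168.8]
red 77 (array([482.3, 165. ]), array([20.3, 18.1]), 0.1) z [67.8 70.5 73.4] mean [481.5 164.7]
red2 2
yel 103 (array([488. , 124.2]), array([22.7, 22.8]), 0.1) z [67.1 70.8 73.3] mean [488.4 124.7]
blue 91 (array([496. ,  89.1]), array([20.4, 20.8]), 0.2) z [67.8 70.2 74. ] mean [495.8  88.9]
mug 1695 (array([ 676. , -163.8]), array([294.3,  96.8]), 61.3) z [ 93.  298.4 453.9] mean [ 643.3 -224. ]
carton 3521 (array([699.1, 223.9]), array([121. , 160.6]), 24.0) z [42.1 45.5 48.6] mean [698.1 223.8]
tin 1839 (array([288.1, 255.7]), array([200.9, 231.2]), 89.2) z [ 8.8 12.4 19.5] mean [330.2 257.2]
```

View pics/top2.png

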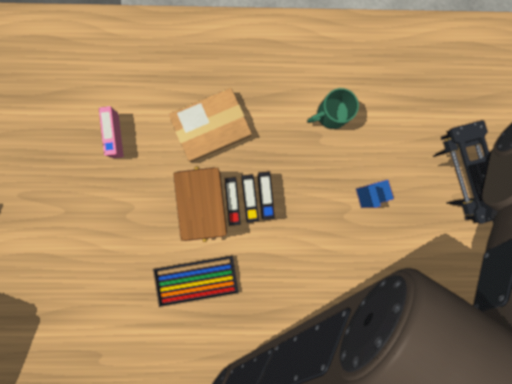

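The bookend is standing at (530,-142), with the leg top at about 110 mm, and it is still about 8° off square and 28 mm off the line. I grasp its foot from above.

```bash
python3 goal.py 15.3 528 -134 0 -67 60 10
```

```text
t 10.05 goal [ 545.7 -198.6   60. ] shift [  0.7 128.5  52.7] rot [ 2.5  0.  -0.6] q [-0.58  0.56  1.54  0.09  1.15 -0.89] F [0.6 0.1 0.9]
```

```bash
python3 -m crank '[[0,45,18,2,0,0],[0,90,36,2,0,0],[1,128,53,2,0,-1],[1,128,53,2,0,-1]]' 1; python3 goal.py 15.3 528 -134 0 -67 5 10
```

```text
t: 10.45
eef_pos: [542.5, -194.7, 56.2]
tcp_rot: [-1.396, -0.0, 0.268]
ft_force: [0.3, -0.3, 0.4]
opening: 0.999
t 10.45 goal [ 545.7 -198.6    5. ] shift [  2.   49.6 -13.5] rot [0.  0.1 0. ] q [-0.52  0.66  1.75  0.16  0.86 -0.9 ] F [ 0.3 -0.3  0.4]
```

```bash
python3 -m crank '[[1,20,-6,0,0,0],[2,38,-11,0,0,0],[2,49,-13,0,0,0],[2,49,-13,0,0,0]]' 1; python3 -m crank '[[0,0,0,0,0,0],[0,0,0,0,0,0],[0,0,0,0,0,0],[0,0,0,0,0,0],[0,0,0,0,0,0]]' 0;python3 -m crank '[[0,0,0,0,0,0],[0,0,0,0,0,0],[0,0,0,0,0,0]]' 0; python3 goal.py 15.3 528 -134 0 -67 5 10;python3 - <<'E'
from h import *
p,d=vision.read_camera("wrist");cv2.imwrite("pics/w7.png",p)
E
```

```text
t: 10.85
eef_pos: [545.3, -198.4, 4.9]
tcp_rot: [-1.395, 0.001, 0.268]
ft_force: [-0.2, 0.4, -0.3]
opening: 1.001
t: 11.35
eef_pos: [545.4, -198.4, 5.3]
tcp_rot: [-1.395, 0.001, 0.268]
ft_force: [0.5, -0.6, 0.6]
opening: 0.64
t: 11.65
eef_pos: [545.5, -198.4, 5.5]
tcp_rot: [-1.395, 0.0, 0.268]
ft_force: [-0.3, 0.7, 2.7]
opening: 0.522
t 11.65 goal [ 545.7 -198.6    5. ] shift [ 0.2  0.4 -0.3] rot [-0.   0.1 -0. ] q [-0.52  0.74  1.76  0.18  0.77 -0.92] F [-0.3  0.7  2.7]
```

View pics/w7.png

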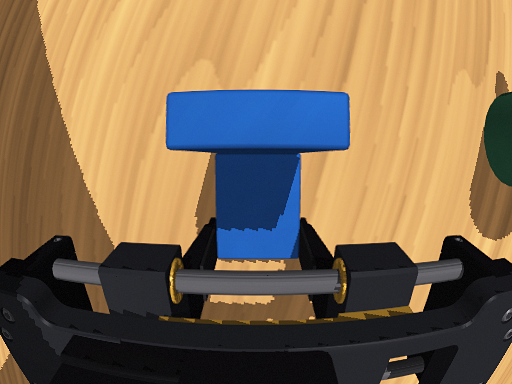

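Firm grip on the foot, with the leg's end view square in the wrist image. I slide to a waypoint in line with the row.

```bash
python3 goal.py 6.8 511.4 241.1 0 -287 5.5 10
```

```text
t 11.7 goal [545.4 -43.9   5.5] shift [ 40.9  26.  146.8] rot [-0.   8.4 -1.5] q [-0.52  0.74  1.76  0.18  0.77 -0.92] F [-0.   1.6  3.1]
```

```bash
python3 -m crank '[[3,2,12,0,1,0],[8,5,29,0,2,-0.3],[12,8,44,0,3,-0.5],[16,10.4,59,0,4,-0.7],[20,13,73,0,4.2,-0.8]]' 0; python3 goal.py 6.8 511.4 241.1 0 -287 5.5 10
```

```text
t: 12.2
eef_pos: [545.2, -121.3, 5.5]
tcp_rot: [-1.396, -0.001, 0.193]
ft_force: [0.5, -3.4, 2.6]
opening: 0.524
t 12.2 goal [545.4 -43.9   5.5] shift [15.  13.2 74.8] rot [-0.   4.2 -0.7] q [-0.41  0.71  1.84  0.23  0.7  -0.78] F [ 0.5 -3.4  2.6]
```

```bash
python3 -m crank '[[3,2.6,15,0,1,0],[6,5.2,30,0,2,-0.3],[9,7.8,45,0,3,-0.5],[12,10.6,60,0,4,-0.7],[15,13.2,75,0,4.2,-0.7]]' 0; python3 goal.py 6.8 511.4 241.1 0 -247 5.5 10;python3 m.py 3|head -6
```

```text
t: 12.7
eef_pos: [545.2, -42.8, 5.5]
tcp_rot: [-1.396, -0.0, 0.119]
ft_force: [-0.0, -2.0, -0.3]
opening: 0.523
t 12.7 goal [540.6  -4.2   5.5] shift [ 0.   6.8 38.3] rot [-0. -0.  0.] q [-0.28  0.7   1.9   0.27  0.63 -0.63] F [-0.  -2.  -0.3]
be all 546 (array([540.6, -11.1]), array([51. , 70.3]), 7.0) z [ 13.7  19.  112. ] mean [539.8  -8.4]
be leg 312 (array([542.6, -26.4]), array([50.8, 39.3]), 7.0) z [13.  16.5 20.2] mean [542.5 -27.6]
be foot 211 (array([538.5,  -3.1]), array([45.1, 54. ]), 5.7) z [ 72.3 109.4 112.9] mean [536.2  16.7]
chest top 4440 (array([521.3, 155.8]), array([153.3, 272.6]), 6.1) z [107.4 111.2 696.5] mean [500.2 205.5]
chest top core 2865 (array([522.5, 155.6]), array([149.7, 272.5]), 7.0) z [107.6 110.3 112.5] mean [511.9 239.6]
carts top 1845 (array([547.8, 131.2]), array([163. , 209.7]), 16.8) z [67.1 70.6 74. ] mean [525.1 130.4]
```

View pics/top3.png

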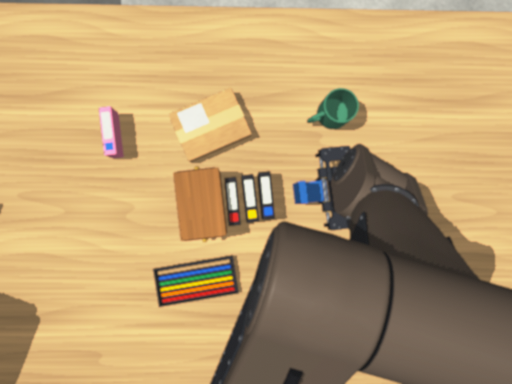

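Aligned: the leg sits about 2 mm off the centre line at 7°, with the corner at about −218. Now the slow push.

```bash
python3 -m crank '[[0,2.5,14,0,0,0],[0,5,28,0,0,0],[0,7,40,0,0,0],[0,9,51,0,0,0],[0,11,60,0,0,0]]' 0; python3 goal.py 6.8 511.4 241.1 0 -201 5.5 10
```

```text
t: 13.25
eef_pos: [537.9, 20.4, 5.4]
tcp_rot: [-1.396, -0.001, 0.12]
ft_force: [1.2, -7.1, 7.9]
opening: 0.523
t 13.25 goal [535.2  41.5   5.5] shift [-0.1  3.6 20.9] rot [-0.   0.1  0. ] q [-0.17  0.69  1.93  0.3   0.59 -0.55] F [ 1.2 -7.1  7.9]
```

```bash
python3 -m crank '[[0,0.8,4,0,0,0],[0,1.5,8,0,0,0],[0,2.1,12,0,0,0],[0,2.7,15,0,0,0],[0,3,17,0,0,0]]' 0; python3 m.py 4;python3 goal.py 6.8 511.4 241.1 0 -201 5.5 10;  python3 - <<'E'
from h import *
p,d=vision.read_camera("scene");cv2.imwrite("pics/s8.png",p[100:310,140:420].repeat(2,0).repeat(2,1))
E
```

```text
t: 13.75
eef_pos: [535.9, 37.6, 5.5]
tcp_rot: [-1.396, -0.001, 0.12]
ft_force: [0.9, -5.5, 0.8]
opening: 0.523
be all 106 (array([535.3,  47.1]), array([48. , 12.6]), 0.8) z [12.9 16.2 20. ] mean [532.8  47.7]
be leg 106 (array([535.3,  47.1]), array([48. , 12.6]), 0.8) z [12.9 16.2 20. ] mean [532.8  47.7]
be foot 0
chest top 5182 (array([528.9, 157.1]), array([179.5, 276.6]), 3.3) z [107.1 111.4 670.7] mean [511.6 183.3]
chest top core 3074 (array([525.4, 157.5]), array([162.6, 272. ]), 5.1) z [107.7 110.3 112.5] mean [513.9 228.3]
carts top 1807 (array([521.8, 147.3]), array([140. ,  88.9]), 6.8) z [67.4 70.6 73.7] mean [523.5 145.6]
label1 259 (array([540.9, 118.5]), array([62.3, 21.5]), 6.9) z [67.5 70.6 73.7] mean [540.8 118.4]
label2 263 (array([534.5, 145.8]), array([62.8, 21.4]), 7.3) z [67.8 70.9 74. ] mean [534.6 145.9]
label3 206 (array([529.4, 171.5]), array([62. , 17.4]), 7.3) z [67.6 70.7 73.9] mean [529.1 171.2]
red 83 (array([482.3, 166.1]), array([20.3, 20.3]), 0.9) z [68.1 71.  73.4] mean [481.4 166.6]
red2 7 (array([481.2, 161.6]), array([22.7, 11.3]), 0.2) z [67.6 69.2 73.6] mean [479.9 162.1]
yel 103 (array([486.8, 140.1]), array([20.4, 22.7]), 0.2) z [68.  70.8 73.8] mean [487.1 140. ]
blue 95 (array([500.3, 113.1]), array([38. , 22.6]), 1.4) z [67.9 70.8 74.2] mean [493.  112.5]
mug 268 (array([694.3, -58. ]), array([ 79.6, 166.7]), 69.4) z [86.1 94.2 98.5] mean [733.  -71.6]
carton 3517 (array([699. , 223.9]), array([120.9, 160.5]), 23.8) z [42.  45.4 48.8] mean [698.2 223.7]
tin 1013 (array([325.7, 288.9]), array([ 90.9, 122.9]), 9.2) z [ 8.9 12.4 19.5] mean [326.6 298.2]
t 13.8 goal [535.2  41.5   5.5] shift [-0.2  0.6  3.7] rot [-0.   0.1  0. ] q [-0.14  0.68  1.94  0.31  0.59 -0.52] F [ 0.9 -3.   0.7]
```

View pics/s8.png

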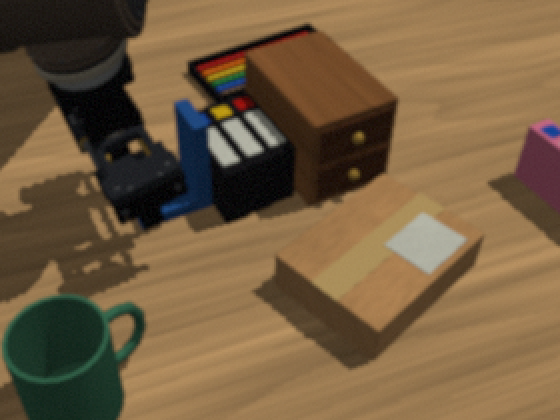

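View pics/top4.png

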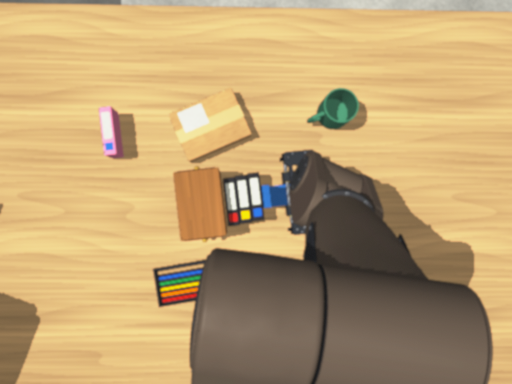

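Nearly closed: the force is only 3–6 N and about 4 mm of travel is left. I push on gently until the force rises.

```bash
python3 -m crank '[[0,0.2,1,0,0,0],[0,0.3,2,0,0,0],[0,0.5,3,0,0,0],[0,0.7,4,0,0,0]]' 0;python3 goal.py 6.8 511.4 241.1 0 -201 5.5 10; python3 -m crank '[[0,0.2,1,0,0,0],[0,0.2,1,0,0,0]]' 0;python3 goal.py 6.8 511.4 241.1 0 -201 5.5 10
```

```text
t: 14.25
eef_pos: [535.5, 41.6, 5.5]
tcp_rot: [-1.396, -0.001, 0.12]
ft_force: [0.8, -5.0, 1.2]
opening: 0.521
t 14.25 goal [535.2  41.5   5.5] shift [-0.3 -0.  -0. ] rot [-0.   0.1  0. ] q [-0.13  0.68  1.94  0.31  0.58 -0.52] F [ 0.8 -5.   1.2]
t: 14.45
eef_pos: [535.4, 42.2, 5.5]
tcp_rot: [-1.396, -0.001, 0.12]
ft_force: [0.3, -6.9, 1.8]
opening: 0.523
t 14.45 goal [535.2  41.5   5.5] shift [-0.3 -0.1 -0.7] rot [0.  0.1 0. ] q [-0.13  0.68  1.94  0.31  0.58 -0.52] F [ 0.3 -6.9  1.8]
```

```bash
python3 -m crank '[[0,0.2,1,0,0,0],[0,0.3,2,0,0,0]]' 0;python3 -m crank '[[0,0.2,1,0,0,0],[0,0.2,1,0,0,0]]' 0; python3 m.py 5|grep -E "label|carts"
```

```text
t: 14.65
eef_pos: [535.4, 42.4, 5.5]
tcp_rot: [-1.399, -0.002, 0.12]
ft_force: [-2.5, -28.5, 2.7]
opening: 0.527
t: 14.85
eef_pos: [535.4, 42.3, 5.5]
tcp_rot: [-1.4, -0.002, 0.12]
ft_force: [-0.7, -14.5, 4.3]
opening: 0.522
carts top 1809 (array([533. , 178.2]), array([141.5, 138.4]), 6.6) z [67.3 70.6 73.9] mean [523.1 150.1]
label1 261 (array([539.9, 122.9]), array([63.3, 21.5]), 7.2) z [68.4 70.8 73.9] mean [539.8 123.1]
label2 261 (array([534.2, 150.6]), array([63. , 21.3]), 7.3) z [68.  70.9 74.1] mean [534.2 150.6]
label3 199 (array([528. , 175.9]), array([59.9, 17.7]), 7.4) z [67.7 71.2 74.2] mean [528.7 175.9]
```

Force jumped to 28 N, so the row is closed against the chest. Releasing and withdrawing.

```bash
python3 -m crank '[[0,0,0,0,0,0],[0,0,0,0,0,0],[0,0,0,0,0,0],[0,0,0,0,0,0]]' 0.8; python3 -m crank '[[0,-15,0,0,0,0],[0,-45,0,0,0,0],[0,-90,0,0,0,0],[0,-130,0,0,0,0],[0,-130,0,0,0,0]]' 0.8; python3 -m crank '[[0,-40,-45,0,0,0],[0,-60,-90,0,0,0],[0,-60,-140,0,0,0],[0,-60,-180,0,0,0],[0,-60,-220,0,0,0]]' 0.8; python3 m.py 6;  python3 - <<'E'
from h import *
p,d=vision.read_camera("scene");cv2.imwrite("pics/s9.png",p[100:310,140:420].repeat(2,0).repeat(2,1))
print(env.state()["ft_force"])
E
```

```text
t: 15.3
eef_pos: [535.3, 42.6, 5.4]
tcp_rot: [-1.4, -0.002, 0.12]
ft_force: [0.3, 0.4, -0.2]
opening: 0.782
t: 15.8
eef_pos: [539.6, 20.0, 138.0]
tcp_rot: [-1.402, -0.009, 0.12]
ft_force: [0.0, -0.0, -0.1]
opening: 0.801
t: 16.3
eef_pos: [566.5, -207.6, 159.2]
tcp_rot: [-1.401, -0.009, 0.119]
ft_force: [0.6, 0.1, -0.8]
opening: 0.797
be all 198 (array([534.1,  40.9]), array([45.7, 24.7]), 0.2) z [13.6 16.6 20. ] mean [533.8  41.7]
be leg 198 (array([534.1,  40.9]), array([45.7, 24.7]), 0.2) z [13.6 16.6 20. ] mean [533.8  41.7]
be foot 0
chest top 3358 (array([518.3, 191.8]), array([153. , 200.1]), 7.2) z [107.2 110.4 113.3] mean [512.4 233.8]
chest top core 2989 (array([517.9, 191.5]), array([149.7, 199.6]), 6.8) z [107.8 110.3 112.5] mean [512.3 233.6]
carts top 1806 (array([521.4, 149.6]), array([140.1,  84.3]), 6.8) z [67.3 70.6 73.8] mean [522.9 150.1]
label1 224 (array([540.1, 122.8]), array([60.8, 19.2]), 6.8) z [68.  70.8 73.7] mean [539.7 122.8]
label2 228 (array([534.2, 150.3]), array([61.1, 19.5]), 6.9) z [67.8 71.  74.4] mean [533.9 150.4]
label3 92 (array([528.6, 172.3]), array([59.5,  8.2]), 6.5) z [67.3 70.8 74.3] mean [530.2 172.5]
red 72 (array([481.2, 171.8]), array([18.1, 18.1]), 0.2) z [67.9 71.  73.5] mean [480.6 171.2]
red2 4 (array([482.4, 161.3]), array([16. ,  0.6]), 8.3) z [68.9 70.  71.2] mean [480.1 161. ]
yel 104 (array([485.7, 144.6]), array([22.7, 22.7]), 0.2) z [67.8 70.5 74. ] mean [486.3 144.8]
blue 95 (array([491.9, 117.6]), array([22.6, 21.8]), 11.3) z [67.9 70.7 73.6] mean [492.1 117.4]
mug 2623 (array([ 679. , -140.5]), array([252.8,  93.3]), 55.0) z [ 94.1 407.9 490.2] mean [ 631.2 -196.3]
carton 3524 (array([699. , 223.8]), array([121.1, 160.4]), 23.9) z [42.2 45.4 48.7] mean [698.1 223.7]
tin 1855 (array([260. , 243.9]), array([235.2, 190.2]), 9.5) z [ 8.8 12.3 19.8] mean [330.2 256.5]
[-0.31043766  0.18171715  0.75695225]
```

View pics/s9.png

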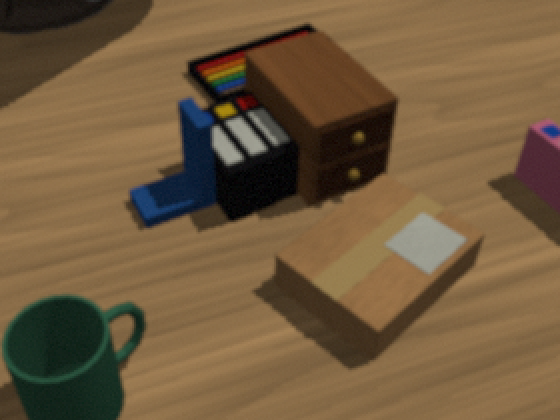

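View pics/top6.png

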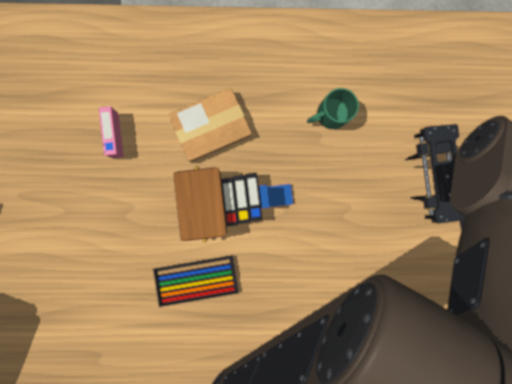

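The row spans 84.3 mm, so it is closed. One last check on the bookend's position, since the earlier mask cut it off.

```bash
python3 - <<'E'
from h import *
c=vision.calibration("top");p,d=vision.read_camera("top");W=cloud(c,d);hsv=cv2.cvtColor(p,cv2.COLOR_BGR2HSV)
v,u=np.mgrid[:384,:512];z=W[...,2]
b=(hsv[...,0]>100)&(hsv[...,0]<125)&(hsv[...,1]>120)&(u>250)&(v>150)&(v<250)
a=np.radians(6.8);A=np.array([[np.cos(a),np.sin(a)],[-np.sin(a),np.cos(a)]])
for n,m in [("top",b&(z>100)),("all",b&((z<30)|(z>90))&(z>8))]:
    Q=(W[m][:,:2]-[511.4,241.1])@A.T; print(n,fit(Q),Q.min(0).round(1),Q.max(0).round(1),np.percentile(W[m][:,2],[5,50,95]).round(1))
E
```

```text
top (array([   1.8, -114.7]), array([72.4, 47.9]), 85.3) [ -24.5 -149.9] [ 23.3 -76.6] [106.8 110.4 113.9]
all (array([  -0.7, -145.3]), array([136.2,  47.9]), 88.3) [ -24.5 -213.5] [ 23.3 -76.6] [ 13.6  17.2 112.4]
```

```bash
python3 -c "
from cell import job;print(job.job_done())"
```

```text
the job is handed in; nothing more can be done
None
```

I tipped the bookend up about its corner while gripping the end of its tall leg, and it stood unsupported when released. I then gripped it by the foot, lined it up with the row, and pushed the three cartridges closed against the chest. I stopped when the force jumped to about 28 N, let go and backed off, then handed the job in. No verdict is reported.

Last checks from the images:
- **Bookend:** the corner edge is at about y = -134 mm in the chest frame, within about 1 mm of the row's centre line. The leg top is level at 110 mm.
- **Cartridges:** they span 84.3 mm, and their tops are level at about 70 mm.
- **Gripper:** it is clear of everything and reads near 0 N.
- **Carton:** measured unmoved.
- **Mug and pencil tin:** they look unmoved in the pictures. My numeric measurements of these two were contaminated, the mug's by the arm and the tin's by its own loose mask.
- **Squareness:** I did not re-measure this cleanly after release, because the final rectangle fit picked up a stray edge pixel. Before the push it measured about 7.0°, against 6.8° for the chest.

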